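# Third hand for a cam lock: stack it in the nest and press it flush

## Task

Put the kit's spare cam lock together in the four-post nest: first the square brass case, then the red spacer, then the cap with its brass disc upward, each seated squarely and flat between the posts on the one before. Then press the cap down against the nest's spring until the top of its brass disc is level with the tops of the four posts, and finish while still holding it there with a steady push (nothing is let go at the end), so that I can tighten the side screws. Leave the tins, the shoehorn and the brush where they are.

Things in the scene. Friction and masses are not known exactly. Their poses are not given: they have to be found in the camera images.
- nest: nest fixed to the bench: oak foot 104 x 104 x 16 mm, four L-shaped steel corner posts 76 mm high round a pocket 54 x 54 mm. Origin: centre of its underside, z up, x, y along its sides. Posts cover 8 mm at each end of a pocket side: a 38 mm gap for fingers is open mid-side on all four sides down to the foot. Posts end 35 mm, thumb screws (x sides, y +-28 mm) 50 mm from the centre
- pocket (a point): centre of the top face of the sprung brass plate (46 x 46 x 6 mm) that forms the floor of the pocket, 36 mm above the bench when the spring is up; moves down with the plate; axes as the nest's
- post_tops (a point): centre of the pocket at the height of the post tops, 76 mm above the bench; fixed
- plate (a joint): how far the sprung plate is pressed down, m: 0 up, 0.016 bottom. The three seated parts (50 mm high) do not sink it by themselves; the disc top then stands 10 mm above the posts and is level with them at 0.010. Spring 0.9 N per mm: with the stack in, it starts to move at about 1.5 N of push and needs about 10 N to stay at level
- case: lock case, brass block 50 x 50 x 20 mm with a dark circle on top, about 0.2 kg, upright; origin at the centre of its underside, x and y along its sides (any quarter turn fits)
- spacer: red fibre spacer, block 50 x 50 x 14 mm with a small dark circle on top, about 0.04 kg; origin at the centre of its underside, x and y along its sides (any quarter turn fits)
- cap: lock cap: square steel foot 50 x 50 x 10 mm and on it a round brass disc 44 mm across, 6 mm high, flat on top with a dark slot line; 16 mm high in all, about 0.12 kg; origin at the centre of its underside, x and y along the sides of the foot (any quarter turn fits)
- tin_a: oxblood polish tin, 76 mm across, 24 mm high; origin at the centre of its underside. Leave alone
- tin_b: oxblood polish tin, like the other. Leave alone
- coin_tin: nickel coin tin, 62 mm across, 40 mm high; origin at the centre of its underside. Leave alone
- shoehorn: bone shoehorn lying flat, 195 x 38 x 5 mm, long side along its x; origin at its middle, underneath. Leave alone
- welt_brush: narrow welt brush lying on its side, beech handle, 160 mm long along its x, 16 mm high; origin near its middle, underneath. Leave alone
Things that resemble listed ones, but are neither listed nor needed, are in the scene too. What is shaped like the cap but blue or green is not meant.

How it is judged:
On the way, in this order (a step that is already met when the one before it is completed fails the run):
1. the case sits flat in the pocket on the sprung plate, let go (horizontal distance between case and pocket below 0.005 m and z of case in the frame of pocket between -0.003 and 0.003 m and angle between case's own z axis and vertical below 0.08 rad and contact force between the fingers and case below 0.2 N), for 0.2 s.
2. then the spacer lies flat on the case between the posts, let go (horizontal distance between each of case, spacer and pocket below 0.005 m and z of case in the frame of pocket between -0.003 and 0.003 m and angle between each of case, spacer's own z axis and vertical below 0.08 rad and z of spacer in the frame of case between 0.017 and 0.023 m and contact force between the fingers and spacer below 0.2 N), for 0.2 s.
3. then the cap sits flat on the spacer between the posts (horizontal distance between each of case, spacer, cap and pocket below 0.005 m and z of case in the frame of pocket between -0.003 and 0.003 m and angle between each of case, spacer, cap's own z axis and vertical below 0.08 rad and z of spacer in the frame of case between 0.017 and 0.023 m and z of cap in the frame of spacer between 0.011 and 0.017 m), for 0.2 s.
At the end, for the whole second after the job is handed in: Case, spacer and cap stacked in the pocket within 5 mm of its centre, seated within 3 mm, tilt under 0.08 rad; fingers push the cap so the plate is 6.5 to 13.5 mm down (disc level with the posts within 3.5 mm), steady within 4 mm/s, 5 to 17 N between cap and spacer (all of step 3 and value of joint plate between 0.0065 and 0.0135 m and velocity of joint plate between -0.004 and 0.004 m/s and contact force between cap and spacer between 5 and 17 N and contact force between the fingers and cap above 3 N); the arm keeps its last pose, push and grip.
It fails at once if the tin a is moved more than 2 cm (distance of tin_a from where it was at the start of the episode above 0.02 m).
It fails at once if the tin b is moved more than 2 cm (distance of tin_b from where it was at the start of the episode above 0.02 m).
It fails at once if the coin tin is moved more than 2 cm (distance of coin_tin from where it was at the start of the episode above 0.02 m).
It fails at once if the shoehorn is moved more than 2 cm (distance of shoehorn from where it was at the start of the episode above 0.02 m).
It fails at once if the welt brush is moved more than 2 cm (distance of welt_brush from where it was at the start of the episode above 0.02 m).
It also fails if it takes over 72 s, if anything falls off the work surface, if the arm or the gripper's body presses on something with over 40 N, if the wrist force passes 120 N, or if a joint passes its speed limit or range.

## Robot

A 6-joint arm with a two-finger parallel gripper is mounted at the origin on the work surface. World frame = base frame: x ahead of the robot, y to its left, z up, the work surface at z = 0. Lengths are in m, angles in rad, forces in N, time in s.
With the tool pointing down it reaches from about 0.35 to 0.975 m from the base axis. Payload 4.9 kg.
Tool frame: the origin (TCP) lies on the front face of the gripper's body, between the roots of the fingers; the fingertips stand 73 mm ahead of it and the grasp point (between the pads) lies 54 mm ahead of it; z points along the fingers, y is the line along which they close (so a half turn about z gives the same grasp; the last joint's range is limited). The gripper opens to 85 mm and grips with 20 to 120 N. Pads are 22 mm wide; open, the fingers measure 114 mm over their backs; the gripper's body (76 mm by 85 mm) begins 54 mm behind the grasp point. The pads swing forward as they close: fully open they stand 13 mm farther back than shut.
Start: joints at [-1.406, 0.053, 1.613, -0, 1.476, -0.119], TCP at [0.175, -0.6, 0.304] pointing down, gripper open.
Joint ranges: [-3.01, 3.01], [-1.01, 2.22], [0.06, 2.58], [-1.02, 4.17], [0.09, 2.62], [-3.14, 3.14]. Speed limits (rad/s): [2.57, 2.57, 3.14, 3.14, 3.14, 3.14].

## Interface

Orientations are given as a rotation vector (axis times angle).
In Python, from station import status, imaging, order gives the robot as it stands.
- The arm moves only by the tool arm_command, never from a script. Its argument "increments" is a list of rows, each an object with "slide": the shift along the tool's x, y, z in m, a list of three; "spin": the turn about the tool's z in degrees; "gripper": the opening, from -1 (shut) to 1 (fully open). In form: [{"slide": [x, y, z], "spin": spin, "gripper": gripper}, ...]. A call has 1 to 8 rows; each row is the pose to reach, as a shift and turn from the pose commanded when the call began, along the tool's axes at that moment; what a row does not reach only later rows make up. A row lasts 1/12 s, in which the tool goes at most 41.7 mm and 7.16 degrees, less where a joint would pass 70% of its speed; a pose out of reach is approached as far as the arm can. A call with a gripper value outside its range is refused whole. The fingers move at their own pace and stop on an object; "newtons" is the grip in N (left out, the last holds). Time passes only in rows, so rows that repeat a pose let the fingers close. It gives the time, the measured TCP pose, the force, the opening and the grip force at its end, in the units of the state.
- status.get_obs(): the state, without advancing time (a new reading comes with each control period).
- imaging.get_image(name): name is "scene" or "side" or "wrist"; returns a dict with "frame" (420x560x3 uint8, red, green, blue), "vfov" (degrees; the focal length in pixels is half the picture's height over the tangent of half this angle, whatever the lens; pixels are square), "cx", "cy" (the principal point, pixels), "view" (4x4, takes a point from world to camera coordinates); the wrist camera has in their place "mount" (4x4, takes a point from camera to tool coordinates, whose origin is the TCP and whose axes are the flange's). Camera axes: x right, y up, looking along -z (the intrinsics and any distortion apply to the point x, -y, -z); pixel columns grow to the right and rows downward; lengths in m; the calibration is good to about 2 mm. A picture is of the moment at which its call begins: read the wrist's pose just before it. There is no depth.
- order.finish_job(): hands the job in; it is judged then, once.
The state is a dict: "t": time; "q": joint angles; "dq": joint speeds; "effort": joint torques, N m; "tool_pos": TCP position; "tool_rot": TCP orientation; "contact_force": force on the tool from outside, world axes, zero at the start; "wrist_torque": the same for the moment, N m; "opening": finger opening in m; "grip_force": force on a finger pad.
Only numpy, scipy, OpenCV 4.12 (cv2) and the standard library are available. Lean on these libraries where they do the work, as an engineer would, in place of code of your own. Each camera call takes 0.05 s, during which the arm holds its last target. There are 200 camera calls.

## Working session

There is one attempt and no reset: what is moved stays moved. The work goes in short steps, Python scripts to look and compute and a tool call to move; the robot and the scene stay as the last step left them, time stands still between calls to the robot, and variables do not carry over. Pictures are saved under pics/ and viewed, at most 10 in all, crops included, and the job is handed in when it is done.

Besides the shell and the picture viewer there is one more tool, called after "Call:" in YAML: its name, and indented under it one key for each argument. arm_command: Moves the arm, as the interface text tells. Its arguments: {"type":"object","properties":{"increments":{"type":"array","items":{"type":"object","properties":{"slide":{"type":"array","items":{"type":"number"}},"spin":{"type":"number"},"gripper":{"type":"number"}}}},"newtons":{"type":"number"}},"required":["increments"]}

```bash
mkdir -p pics; cat > h.py <<'E'
import sys,json,numpy as np,cv2
sys.path.insert(0,'.')
from station import status,imaging,order
from scipy.spatial.transform import Rotation as R
def snap(n,f):
    o=status.get_obs();d=imaging.get_image(n)
    cv2.imwrite(f'pics/{f}.png',cv2.cvtColor(np.asarray(d['frame'],np.uint8),cv2.COLOR_RGB2BGR))
    if 'view' in d: V=np.array(d['view'])
    else:
        T=np.eye(4);T[:3,:3]=R.from_rotvec(o['tool_rot']).as_matrix();T[:3,3]=o['tool_pos']
        V=np.linalg.inv(T@np.array(d['mount']))
    c=dict(V=V.tolist(),f=210/np.tan(np.radians(d['vfov'])/2),cx=d['cx'],cy=d['cy'],extra={k:v for k,v in d.items() if k not in('frame','view','mount','vfov','cx','cy')})
    json.dump(c,open(f'pics/{f}.json','w'),default=str);return c
def cam(f): return json.load(open(f'pics/{f}.json'))
def ray(f,u,v):
    c=cam(f);V=np.array(c['V']);d=V[:3,:3].T@np.array([(u-c['cx'])/c['f'],-(v-c['cy'])/c['f'],-1]);return -V[:3,:3].T@V[:3,3],d/np.linalg.norm(d)
def atz(f,u,v,z):
    o,d=ray(f,u,v);return o+d*(z-o[2])/d[2]
def tri(*a):
    A=0;b=0
    for x in a:
        o,d=ray(*x);P=np.eye(3)-np.outer(d,d);A=A+P;b=b+P@o
    return np.linalg.solve(A,b)
def proj(f,p):
    c=cam(f);V=np.array(c['V']);q=V[:3,:3]@p+V[:3,3];return c['cx']-c['f']*q[0]/q[2],c['cy']+c['f']*q[1]/q[2]
E
python3 - <<'E'
from h import *
for n in('scene','side','wrist'):
    c=snap(n,n+'0');print(n,np.round(np.array(c['V']),3).tolist(),c['f'],c['cx'],c['cy'],c['extra'])
s=status.get_obs();print(s)
a=[cv2.imread(f'pics/{n}0.png') for n in('scene','side')]
E
```

```text
scene [[0.53, 0.848, 0.008, -0.313], [-0.71, 0.438, 0.551, 0.384], [0.464, -0.298, 0.834, -1.891], [0.0, 0.0, 0.0, 1.0]] 538.0433719696414 282.73512729106744 214.96769932218658 {}
side [[-0.866, -0.499, 0.008, 0.477], [0.343, -0.583, 0.736, -0.271], [-0.363, 0.641, 0.676, -1.0], [0.0, 0.0, 0.0, 1.0]] 432.27793444743867 284.1060029604775 212.80076748462292 {}
wrist [[0.279, -0.96, -0.002, -0.623], [0.924, 0.269, -0.271, 0.035], [0.261, 0.074, 0.963, -0.379], [0.0, 0.0, 0.0, 1.0]] 327.23909259114646 283.49063052603293 206.68937498563824 {}
{'t': 0.15, 'q': array([-1.40597358e+00,  5.31869184e-02,  1.61397811e+00,  2.57843829e-05,
        1.47602947e+00, -1.19032110e-01]), 'dq': array([ 0.0007746 , -0.00143411, -0.0035223 ,  0.00125594,  0.0008996 ,
        0.00098095]), 'effort': array([ 6.24261174e-04, -3.94241953e+01, -3.70720911e+01, -6.52955987e-05,
        4.71084350e-03,  4.09352126e-06]), 'tool_pos': array([ 0.17496028, -0.59961802,  0.30295699]), 'tool_rot': array([-3.10841920e+00, -4.44152322e-01,  1.72880269e-05]), 'contact_force': array([-0.31612411, -0.48710777,  0.13349989]), 'wrist_torque': array([ 0.02143014, -0.01803459,  0.02336317]), 'grip_force': 0.0, 'opening': 0.08548243927462562}
```

View pics/scene0.png

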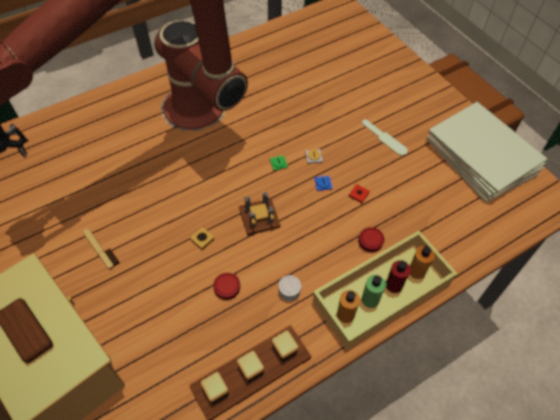

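View pics/side0.png

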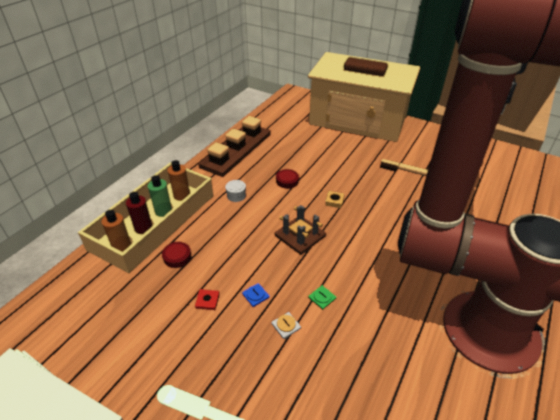

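The scene view shows:
- **Case candidates:** brass block with dark circle at scene (202,238), side (335,199). Lookalikes are the nest plate at (261,212) and the tray blocks at (214,387), (250,365) and (285,345).
- **Spacer:** red square at scene (359,193), side (207,299). Lookalikes are the round red tins at (227,286) and (371,239).
- **Cap:** steel foot with brass disc at scene (314,156), side (287,324). Lookalikes are the green one at (278,163) and the blue one at (323,183).
- **Nest:** scene (261,212), side (300,230).

I'll check these choices in one close crop.

```bash
python3 - <<'E'
from h import *
for n,a,b in[('case',(202,237),(335,198)),('spacer',(359.5,192),(207.5,298)),('cap',(314.5,155),(287,323)),('tin_a',(227,284),(288,177)),('tin_b',(371,238),(177,253)),('coin',(290,284),(236,187)),('green',(278,162),(322,296)),('blue',(323,182),(256,294)),('nestplate',(261,212),(300,229))]:
    p=tri(('scene0',*a),('side0',*b));q=proj('scene0',p);print(n,np.round(p,3),'err px',np.round(np.subtract(q,a),1))
s=cv2.imread('pics/scene0.png');d=cv2.imread('pics/side0.png')
def cr(i,u,v,w=26): return cv2.resize(i[v-w:v+w,u-w:u+w],(260,260),interpolation=cv2.INTER_CUBIC)
o=np.vstack([np.hstack([cr(s,202,238),cr(s,359,193),cr(s,314,156)]),np.hstack([cr(d,335,199),cr(d,207,299),cr(d,287,324)])])
cv2.imwrite('pics/crop.png',o)
E
```

```text
case [ 0.503 -0.226  0.016] err px [-0.5 -0.2]
spacer [0.614 0.265 0.013] err px [-0.7 -0.1]
cap [0.414 0.229 0.012] err px [-0.9 -0.3]
tin_a [ 0.677 -0.238  0.02 ] err px [-0.9 -0.4]
tin_b [0.769 0.192 0.018] err px [-0.5 -0.1]
coin [ 0.777 -0.095  0.038] err px [-0.6 -0.2]
green [0.377 0.116 0.008] err px [-0. -0.]
blue [0.52  0.193 0.009] err px [-0.4 -0.1]
nestplate [ 0.526 -0.039  0.031] err px [-0.9 -0.4]
```

View pics/crop.png

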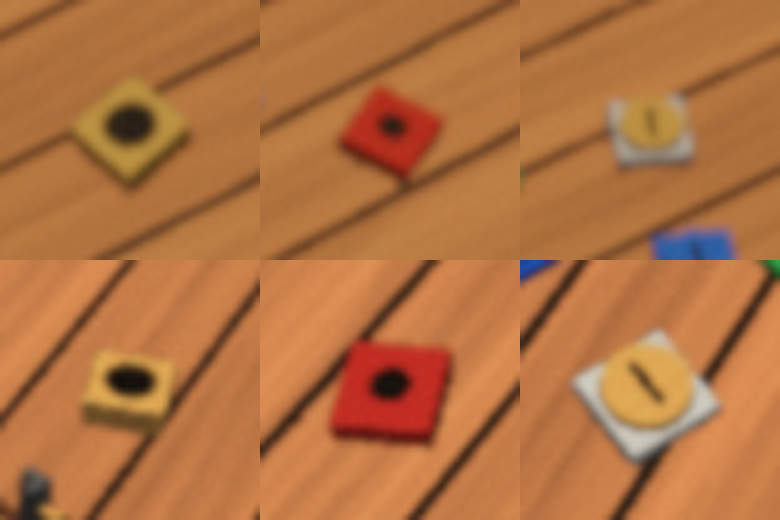

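The crop confirms the three choices: brass block with large dark circle, red square with small circle, and steel foot with brass disc and slot. Moving the wrist camera over the case and nest next.

Call:
arm_command:
  increments:
    - {"slide": [0.453,-0.357,0],"spin": 16.3,"gripper": 1}
    - {"slide": [0.453,-0.357,0],"spin": 16.3,"gripper": 1}
    - {"slide": [0.453,-0.357,0],"spin": 16.3,"gripper": 1}
    - {"slide": [0.453,-0.357,0],"spin": 16.3,"gripper": 1}
    - {"slide": [0.453,-0.357,0],"spin": 16.3,"gripper": 1}
    - {"slide": [0.453,-0.357,0],"spin": 16.3,"gripper": 1}
    - {"slide": [0.453,-0.357,0],"spin": 16.3,"gripper": 1}
    - {"slide": [0.453,-0.357,0],"spin": 16.3,"gripper": 1}

```text
t: 0.82
tool_pos: [0.3691, -0.3267, 0.3037]
tool_rot: [-3.142, 0.002, -0.0]
contact_force: [-0.1, 0.4, -0.2]
opening: 0.0851
grip_force: 0.0
```

Call:
arm_command:
  increments:
    - {"slide": [0.141,-0.197,0]}
    - {"slide": [0.141,-0.197,0]}
    - {"slide": [0.141,-0.197,0]}
    - {"slide": [0.141,-0.197,0]}
    - {"slide": [0.141,-0.197,0]}
    - {"slide": [0.141,-0.197,0]}
    - {"slide": [0.141,-0.197,0]}
    - {"slide": [0.141,-0.197,0]}

```text
validation failed for argument at $.in...
```

```bash
python3 - <<'E'
from h import *
snap('wrist','w1');print(status.get_obs()['tool_pos'],status.get_obs()['tool_rot'])
E
```

```text
[ 0.37262721 -0.32154912  0.30365768] [-3.13681833 -0.00875973 -0.00520569]
```

View pics/w1.png

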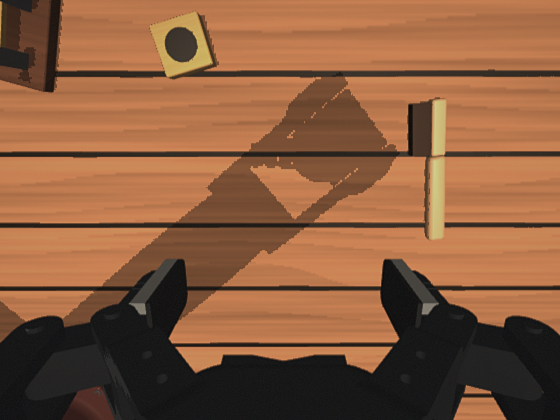

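The wrist picture shows the case at (183,44), the nest corner at (30,40) and the brush at (432,170). The move was refused because rows need all keys; sending it again.

Call:
arm_command:
  increments:
    - {"slide": [0.06,-0.19,0],"spin": 0,"gripper": 1}
    - {"slide": [0.06,-0.19,0],"spin": 0,"gripper": 1}
    - {"slide": [0.06,-0.19,0],"spin": 0,"gripper": 1}
    - {"slide": [0.06,-0.19,0],"spin": 0,"gripper": 1}
    - {"slide": [0.06,-0.19,0],"spin": 0,"gripper": 1}
    - {"slide": [0.06,-0.19,0],"spin": 0,"gripper": 1}
    - {"slide": [0.06,-0.19,0],"spin": 0,"gripper": 1}

```text
t: 1.45
tool_pos: [0.4289, -0.1373, 0.3037]
tool_rot: [3.141, 0.005, -0.001]
contact_force: [0.6, 0.2, 0.1]
opening: 0.0855
grip_force: 0.0
```

```bash
python3 - <<'E'
from h import *
snap('wrist','w2');print(status.get_obs()['tool_pos'],status.get_obs()['tool_rot'])
E
```

```text
[ 0.42867053 -0.13839106  0.30372759] [ 3.14118176e+00  1.34716184e-03 -6.08543028e-04]
```

View pics/w2.png

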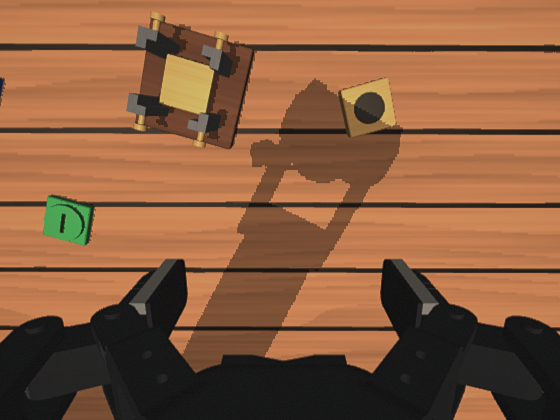

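The wrist picture shows the nest with its plate at (187,84), posts at (149,38), (215,50), (137,104) and (203,124), and the case circle at (370,108). The green decoy is at (68,220). I'll take one view from directly above the nest for precision.

Call:
arm_command:
  increments:
    - {"slide": [0.03,-0.1,0],"spin": 0,"gripper": 1}
    - {"slide": [0.03,-0.1,0],"spin": 0,"gripper": 1}
    - {"slide": [0.03,-0.1,0],"spin": 0,"gripper": 1}
    - {"slide": [0.03,-0.1,0],"spin": 0,"gripper": 1}
    - {"slide": [0.03,-0.1,0],"spin": 0,"gripper": 1}

```text
t: 1.92
tool_pos: [0.4588, -0.0393, 0.3037]
tool_rot: [3.141, -0.001, -0.001]
contact_force: [0.5, -0.3, 0.5]
opening: 0.0852
grip_force: 0.0
```

```bash
python3 - <<'E'
from h import *
snap('wrist','w3');print(status.get_obs()['tool_pos'],status.get_obs()['tool_rot'])
i=cv2.imread('pics/w3.png');u,v=map(int,proj('w3',np.array([.526,-.039,.05])));print(u,v)
x0,y0=max(u-75,0),max(v-75,0);c=i[y0:y0+150,x0:x0+150];print(x0,y0)
j=cv2.imread('pics/w2.png')
cv2.imwrite('pics/c3.png',np.hstack([cv2.resize(c,None,fx=4,fy=4,interpolation=cv2.INTER_NEAREST)[:600],cv2.resize(j[70:145,330:405],(200,200)).repeat(1,0) if 0 else cv2.copyMakeBorder(cv2.resize(j[72:142,330:405],(200,187),interpolation=cv2.INTER_NEAREST),0,c.shape[0]*4-187,0,0,cv2.BORDER_CONSTANT)]))
E
```

```text
[ 0.45870803 -0.03981926  0.30370487] [ 3.14097695e+00 -3.00788267e-03 -9.71922882e-04]
283 115
208 40
```

View pics/c3.png

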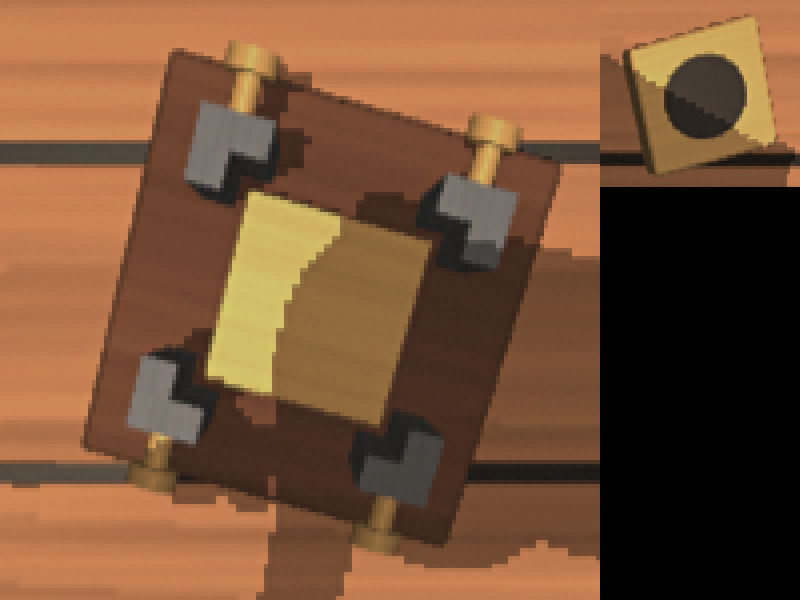

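The crop shows the nest from above, with post-top outer corners at crop (203,100), (516,192), (428,506) and (128,429). The plate corners are at (248,192), (432,240), (383,425) and (207,378). The case is upright with its circle up, at w2 (369.4,108.3).

```bash
python3 - <<'E'
from h import *
def q(pts,z,f='w3',s=4,o=(208,40)):
    P=np.array([atz(f,u/s+o[0],v/s+o[1],z) for u,v in pts]);e=np.roll(P,-1,0)-P
    a=np.degrees(np.arctan2(e[:,1],e[:,0]));print('  len',np.round(np.linalg.norm(e,axis=1)*1e3,1),'yaw',np.round((a+45)%90-45,1),'c',np.round(P.mean(0),4));return P
q([(203,100),(516,192),(428,506),(128,429)],.076)
q([(172,50),(560,165),(445,545),(83,447)],.016)
q([(248,192),(432,240),(383,425),(207,378)],.036)
print('case');q([(30,50),(152,16),(176,142),(60,172)],.020,'w2',200/75,(330,72))
# circle centroid in w1/w2/w3
def dark(f,u,v,r=24):
    g=cv2.cvtColor(cv2.imread(f'pics/{f}.png'),cv2.COLOR_BGR2HSV);m=(g[...,2]<75).astype(np.uint8)
    k,l,st,c=cv2.connectedComponentsWithStats(m);b=min((np.hypot(*(c[j]-(u,v))),j) for j in range(1,k) if 150<st[j,4]<3000);return c[b[1]],st[b[1],4]
a,b=dark('w1',181,44),dark('w2',369,108);print(a,b);p=tri(('w1',*a[0]),('w2',*b[0]));print('case top',p, atz('w2',*b[0],.02),atz('w1',*a[0],.02))
def brass(f,u,v):
    return tri
# nest post outer corner + plate corner from w2 vs w3 : plate bright centre
print('plate tri',tri(('w3',208+317.5/4,40+308.75/4),('w2',187,84)))
print('spacer',proj('w3',np.array([.614,.265,.014])))
E
```

```text
len [69.3 69.8 70.2 71. ] yaw [-15.4 -14.3 -14.5 -15. ] c [ 0.5236 -0.0427  0.076 ]
  len [102.4 102.2 102.7 102.4] yaw [-15.4 -15.2 -15.3 -15.3] c [ 0.5236 -0.0425  0.016 ]
  len [46.5 46.3 46.2 45.6] yaw [-13.9 -14.2 -14.8 -13.9] c [ 0.5236 -0.0429  0.036 ]
case
  len [47.3 48.3 46.5 48. ] yaw [15.1 16.3 14.5 17.3] c [ 0.5033 -0.2255  0.02  ]
(array([180.520908 ,  44.1911589]), np.int32(837)) (array([368.80912863, 107.8395574 ]), np.int32(723))
case top [ 0.50372889 -0.22495879  0.02076323] [ 0.5035676  -0.22508959  0.02      ] [ 0.50405147 -0.22479077  0.02      ]
plate tri [ 0.52449566 -0.04301162  0.03679124]
spacer (np.float64(-24.812125238896954), np.float64(22.919624136747302))
```

The nest is at (0.5237, -0.0427), yaw -15°. The case is at (0.5037, -0.225), yaw about +15.8°, with its top measured at 0.0208. Going for the case.

Call:
arm_command:
  increments:
    - {"slide": [0.045,0.1855,0],"spin": -15.8,"gripper": 1}
    - {"slide": [0.045,0.1855,0],"spin": -15.8,"gripper": 1}
    - {"slide": [0.045,0.1855,0],"spin": -15.8,"gripper": 1}
    - {"slide": [0.045,0.1855,0],"spin": -15.8,"gripper": 1}
    - {"slide": [0.045,0.1855,0.02],"spin": -15.8,"gripper": 1}
    - {"slide": [0.045,0.1855,0.06],"spin": -15.8,"gripper": 1}
    - {"slide": [0.045,0.1855,0.1],"spin": -15.8,"gripper": 1}
    - {"slide": [0.045,0.1855,0.14],"spin": -15.8,"gripper": 1}

```text
t: 2.63
tool_pos: [0.5028, -0.2274, 0.1628]
tool_rot: [3.112, 0.423, 0.001]
contact_force: [1.5, -0.6, -1.6]
opening: 0.0858
grip_force: 0.0
```

Call:
arm_command:
  increments:
    - {"slide": [0,0,0.03],"spin": 0,"gripper": 1}
    - {"slide": [0,0,0.03],"spin": 0,"gripper": 1}
    - {"slide": [0,0,0.03],"spin": 0,"gripper": 1}

```text
t: 2.88
tool_pos: [0.5019, -0.2251, 0.1322]
tool_rot: [-3.11, -0.426, 0.006]
contact_force: [0.2, -0.3, 0.3]
opening: 0.085
grip_force: 0.0
```

```bash
cat >> h.py <<'E'
def go(x,y,yaw):
    s=status.get_obs();M=R.from_rotvec(s['tool_rot']).as_matrix();p=s['tool_pos'];psi=np.degrees(np.arctan2(M[1,0],M[0,0]))
    d=np.array([x-p[0],y-p[1],0]);l=M.T@d;print('t',round(s['t'],2),'pos',np.round(p,4),'yaw',round(psi,2),'slide',np.round(l,4),'spin',round(psi-yaw,2),'tiltz',np.round(M[:,2],4),'F',np.round(s['contact_force'],1),'open',round(s['opening'],4),s['grip_force'])
E
python3 -c "
from h import *
go(.5037,-.225,15.8)"
```

```text
t 2.88 pos [ 0.5019 -0.2251  0.1322] yaw 15.62 slide [ 0.0018  0.0004 -0.    ] spin -0.18 tiltz [-0.004   0.0022 -1.    ] F [ 0.2 -0.3  0.3] open 0.085 0.0
```

Call:
arm_command:
  increments:
    - {"slide": [0.0015,0,0.03],"spin": 0,"gripper": 1}
    - {"slide": [0.0015,0,0.045],"spin": 0,"gripper": 1}
    - {"slide": [0.0015,0,0.054],"spin": 0,"gripper": 1}
    - {"slide": [0.0015,0,0.054],"spin": 0,"gripper": 1}
    - {"slide": [0.0015,0,0.054],"spin": 0,"gripper": 0}
    - {"slide": [0.0015,0,0.054],"spin": 0,"gripper": -0.3}
    - {"slide": [0.0015,0,0.054],"spin": 0,"gripper": -0.3}
    - {"slide": [0.0015,0,0.054],"spin": 0,"gripper": -0.3}
  newtons: 35

```text
t: 3.55
tool_pos: [0.5064, -0.2247, 0.0822]
tool_rot: [3.109, 0.431, 0.005]
contact_force: [-0.6, -0.9, 3.9]
opening: 0.0488
grip_force: 37.2
```

Call:
arm_command:
  increments:
    - {"slide": [0,0,0],"spin": 0,"gripper": -0.3}
    - {"slide": [0,0,0],"spin": 0,"gripper": -0.3}
    - {"slide": [0,0,0],"spin": 0,"gripper": -0.3}
    - {"slide": [0,0,0],"spin": 0,"gripper": -0.3}

```text
t: 3.88
tool_pos: [0.5064, -0.2247, 0.0822]
tool_rot: [3.109, 0.431, 0.004]
contact_force: [-0.8, -0.4, 5.7]
opening: 0.0488
grip_force: 37.3
```

```bash
python3 -c "
from h import *
go(.5237,-.0427,-15)"
```

```text
t 3.88 pos [ 0.5064 -0.2247  0.0822] yaw 15.77 slide [ 0.0661 -0.1705 -0.0004] spin 30.77 tiltz [ 0.0031 -0.0023 -1.    ] F [-0.8 -0.4  5.7] open 0.0488 37.338266372680664
```

Call:
arm_command:
  increments:
    - {"slide": [0,0,-0.015],"spin": 0,"gripper": -0.3}
    - {"slide": [0,0,-0.045],"spin": 0,"gripper": -0.3}
    - {"slide": [0,0,-0.08],"spin": 0,"gripper": -0.3}
    - {"slide": [0,0,-0.115],"spin": 0,"gripper": -0.3}
    - {"slide": [0,0,-0.12],"spin": 0,"gripper": -0.3}
    - {"slide": [0,0,-0.12],"spin": 0,"gripper": -0.3}
    - {"slide": [0,0,-0.12],"spin": 0,"gripper": -0.3}

```text
t: 4.47
tool_pos: [0.5046, -0.2234, 0.1991]
tool_rot: [-3.111, -0.431, 0.001]
contact_force: [-0.0, 0.4, -3.1]
opening: 0.0486
grip_force: 37.3
```

```bash
python3 -c "
from h import *
go(.5237,-.0427,-15)
snap('wrist','w4');i=cv2.imread('pics/w4.png');cv2.imwrite('pics/c4.png',cv2.resize(i[220:420,130:430],None,fx=2.6,fy=2.6,interpolation=cv2.INTER_NEAREST))"
```

```text
t 4.47 pos [ 0.5046 -0.2234  0.1991] yaw 15.77 slide [ 6.750e-02 -1.688e-01  1.000e-04] spin 30.77 tiltz [-8.e-04  6.e-04 -1.e+00] F [-0.   0.4 -3.1] open 0.0486 37.343623638153076
```

View pics/c4.png

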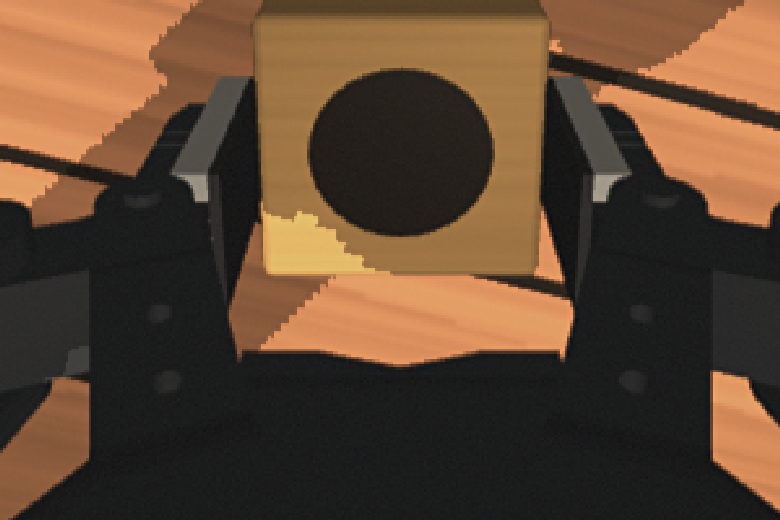

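The case is held upright and square, with its circle at crop (401,153) and top corners at (254,14), (550,14), (540,275) and (267,275). Computing its pose in the hand.

```bash
cat >> h.py <<'E'
def inhand(f,pts,zl,size=.05):
    c=cam(f);K=np.array([[c['f'],0,c['cx']],[0,c['f'],c['cy']],[0,0,1.]]);h=size/2
    ob=np.array([[h,-h,0],[h,h,0],[-h,h,0],[-h,-h,0]]) # tool axes: x up in image, y right
    ok,r,t=cv2.solvePnP(ob,np.array(pts,float),K,None,flags=cv2.SOLVEPNP_IPPE)
    D=np.diag([1,-1,-1.]);s=status.get_obs();M=np.eye(4)
    d=imaging.get_image('wrist');m=np.array(d['mount']);p=m[:3,:3]@D@t.ravel()+m[:3,3];Rm=m[:3,:3]@D@cv2.Rodrigues(r)[0]
    print('top centre in tool',np.round(p,4),'rotvec deg',np.round(np.degrees(R.from_matrix(Rm).as_rotvec()),1))
    # centre px intersect plane tool z=zl
    g=lambda u,v:(lambda d0:m[:3,3]+d0*(zl-m[2,3])/d0[2])(m[:3,:3]@np.array([(u-c['cx'])/c['f'],-(v-c['cy'])/c['f'],-1]))
    return g
E
python3 -c "
from h import *
k=lambda a:[(u/2.6+130,v/2.6+220) for u,v in a]
for zl in (.06,.0622,.064):
  g=inhand('w4',k([(254,14),(550,14),(540,275),(267,275)]),zl)
  print(zl,g(284.2,278.8),[np.round(g(*x),4).tolist() for x in k([(254,14),(550,14),(540,275),(267,275)])])"
```

```text
top centre in tool [-0.0037 -0.0001  0.0648] rotvec deg [-0.7 -1.7 -0.3]
0.06 [-0.00168871 -0.00041092  0.06      ] [[0.0232, -0.0242, 0.06], [0.0232, 0.0237, 0.06], [-0.0257, 0.0243, 0.06], [-0.0257, -0.0242, 0.06]]
top centre in tool [-0.0037 -0.0001  0.0648] rotvec deg [-0.7 -1.7 -0.3]
0.0622 [-0.00286689 -0.00040719  0.0622    ] [[0.0225, -0.0246, 0.0622], [0.0225, 0.0241, 0.0622], [-0.0273, 0.0247, 0.0622], [-0.0273, -0.0246, 0.0622]]
top centre in tool [-0.0037 -0.0001  0.0648] rotvec deg [-0.7 -1.7 -0.3]
0.064 [-0.00383102 -0.00040381  0.064     ] [[0.0219, -0.0249, 0.064], [0.0218, 0.0245, 0.064], [-0.0286, 0.025, 0.064], [-0.0286, -0.0249, 0.064]]
```

Call:
arm_command:
  increments:
    - {"slide": [0.0699,-0.1673,0],"spin": 30.8,"gripper": -0.3}
    - {"slide": [0.0699,-0.1673,0],"spin": 30.8,"gripper": -0.3}
    - {"slide": [0.0699,-0.1673,0],"spin": 30.8,"gripper": -0.3}
    - {"slide": [0.0699,-0.1673,0],"spin": 30.8,"gripper": -0.3}
    - {"slide": [0.0699,-0.1673,0],"spin": 30.8,"gripper": -0.3}
    - {"slide": [0.0699,-0.1673,0],"spin": 30.8,"gripper": -0.3}
    - {"slide": [0.0699,-0.1673,0],"spin": 30.8,"gripper": -0.3}
    - {"slide": [0.0699,-0.1673,0],"spin": 30.8,"gripper": -0.3}

```text
t: 5.33
tool_pos: [0.5265, -0.0439, 0.1988]
tool_rot: [3.114, -0.409, -0.003]
contact_force: [-0.3, 0.2, -1.7]
opening: 0.0488
grip_force: 37.6
```

```bash
python3 -c "
from h import *
go(.5264,-.0434,-15);snap('wrist','w5')"
```

```text
t 5.33 pos [ 0.5265 -0.0439  0.1988] yaw -14.98 slide [-0.0002 -0.0005  0.    ] spin 0.02 tiltz [-1.9e-03 -1.0e-04 -1.0e+00] F [-0.3  0.2 -1.7] open 0.0488 37.57657706737518
```

Call:
arm_command:
  increments:
    - {"slide": [-0.0002,-0.0005,0.03],"spin": 0,"gripper": -0.3}
    - {"slide": [-0.0002,-0.0005,0.036],"spin": 0,"gripper": -0.3}
    - {"slide": [-0.0002,-0.0005,0.041],"spin": 0,"gripper": -0.3}
    - {"slide": [-0.0002,-0.0005,0.046],"spin": 0,"gripper": -0.3}
    - {"slide": [-0.0002,-0.0005,0.051],"spin": 0,"gripper": -0.3}
    - {"slide": [-0.0002,-0.0005,0.051],"spin": 0,"gripper": -0.3}

```text
t: 5.88
tool_pos: [0.5266, -0.0435, 0.1484]
tool_rot: [-3.114, 0.412, 0.001]
contact_force: [-0.3, -0.5, -2.4]
opening: 0.0487
grip_force: 37.6
```

```bash
python3 -c "
from h import *
go(.5264,-.0434,-15)"
```

```text
t 5.88 pos [ 0.5266 -0.0435  0.1484] yaw -15.07 slide [-0.0003 -0.0001  0.    ] spin -0.07 tiltz [-9.e-04  2.e-04 -1.e+00] F [-0.3 -0.5 -2.4] open 0.0487 37.58485436439514
```

The case is between the posts without contact. Lowering it onto the plate and releasing.

Call:
arm_command:
  increments:
    - {"slide": [0,0,0.01],"spin": 0,"gripper": -0.3}
    - {"slide": [0,0,0.02],"spin": 0,"gripper": -0.3}
    - {"slide": [0,0,0.026],"spin": 0,"gripper": -0.3}
    - {"slide": [0,0,0.029],"spin": 0,"gripper": -0.3}
    - {"slide": [0,0,0.029],"spin": 0,"gripper": -0.3}
    - {"slide": [0,0,0.029],"spin": 0,"gripper": -0.3}

```text
t: 6.38
tool_pos: [0.5269, -0.0432, 0.1198]
tool_rot: [-3.115, 0.411, 0.0]
contact_force: [-0.5, 0.7, -2.4]
opening: 0.0486
grip_force: 37.6
```

Call:
arm_command:
  increments:
    - {"slide": [0,0,0],"spin": 0,"gripper": 0.5}
    - {"slide": [0,0,0],"spin": 0,"gripper": 0.5}
    - {"slide": [0,0,0],"spin": 0,"gripper": 0.5}
    - {"slide": [0,0,0],"spin": 0,"gripper": 0.5}
    - {"slide": [0,0,0],"spin": 0,"gripper": 0.5}

```text
t: 6.8
tool_pos: [0.5272, -0.0433, 0.1204]
tool_rot: [3.115, -0.411, 0.001]
contact_force: [0.2, 0.5, -0.8]
opening: 0.064
grip_force: 0.0
```

Call:
arm_command:
  increments:
    - {"slide": [0,0,-0.03],"spin": 0,"gripper": 0.5}
    - {"slide": [0,0,-0.07],"spin": 0,"gripper": 0.5}
    - {"slide": [0,0,-0.11],"spin": 0,"gripper": 1}
    - {"slide": [0,0,-0.15],"spin": 0,"gripper": 1}
    - {"slide": [0,0,-0.19],"spin": 0,"gripper": 1}
    - {"slide": [0,0,-0.19],"spin": 0,"gripper": 1}

```text
t: 7.3
tool_pos: [0.53, -0.0439, 0.321]
tool_rot: [3.113, -0.411, 0.027]
contact_force: [0.7, -0.8, 1.1]
opening: 0.0855
grip_force: 0.0
```

```bash
python3 -c "
from h import *
go(.456,-.043,-15)
go(.50,.245,0);snap('wrist','w6')
print(proj('w6',np.array([.5237,-.0427,.056])))"
```

```text
t 7.3 pos [ 0.53   -0.0439  0.321 ] yaw -15.04 slide [-0.0717  0.0183 -0.0013] spin -0.04 tiltz [ 0.0169 -0.0038 -0.9999] F [ 0.7 -0.8  1.1] open 0.0855 0.0
t 7.3 pos [ 0.53   -0.0439  0.321 ] yaw -15.04 slide [-0.1039 -0.2713 -0.0016] spin -15.04 tiltz [ 0.0169 -0.0038 -0.9999] F [ 0.7 -0.8  1.1] open 0.0855 0.0
(np.float64(284.4145559216348), np.float64(192.41814788805948))
```

Call:
arm_command:
  increments:
    - {"slide": [-0.136,-0.237,0.01],"spin": -15,"gripper": 1}
    - {"slide": [-0.136,-0.237,0.01],"spin": -15,"gripper": 1}
    - {"slide": [-0.136,-0.237,0.01],"spin": -15,"gripper": 1}
    - {"slide": [-0.136,-0.237,0.01],"spin": -15,"gripper": 1}
    - {"slide": [-0.136,-0.237,0.01],"spin": -15,"gripper": 1}
    - {"slide": [-0.136,-0.237,0.01],"spin": -15,"gripper": 1}
    - {"slide": [-0.136,-0.237,0.01],"spin": -15,"gripper": 1}
    - {"slide": [-0.136,-0.237,0.01],"spin": -15,"gripper": 1}

```text
t: 8.02
tool_pos: [0.4549, 0.2244, 0.2981]
tool_rot: [-3.141, -0.008, 0.005]
contact_force: [0.1, -0.6, -0.4]
opening: 0.0854
grip_force: 0.0
```

```bash
python3 -c "
from h import *
go(.5,.245,0);snap('wrist','w7')
a=cv2.imread('pics/w6.png');b=cv2.imread('pics/w7.png')
def cr(i,u,v,w,n):
    x,y=max(int(u)-w,0),max(int(v)-w,0);print(u,v,'origin',x,y,'scale',n/(2*w));return cv2.resize(i[y:y+2*w,x:x+2*w],(n,n),interpolation=cv2.INTER_NEAREST)
o=np.hstack([cr(a,284,192,70,266),cr(b,*proj('w7',np.array([.614,.265,.014])),38,266),cr(b,*proj('w7',np.array([.414,.229,.016])),38,266)])
cv2.imwrite('pics/c7.png',o)"
```

```text
t 8.02 pos [0.4549 0.2244 0.2981] yaw 0.28 slide [ 0.0452 -0.0204 -0.0001] spin 0.28 tiltz [-3.e-03  7.e-04 -1.e+00] F [ 0.1 -0.6 -0.4] open 0.0854 0.0
284 192 origin 214 122 scale 1.9
242.8714925084204 15.337591229418166 origin 204 0 scale 3.5
279.9058410470303 214.06341030759828 origin 241 176 scale 3.5
```

View pics/c7.png

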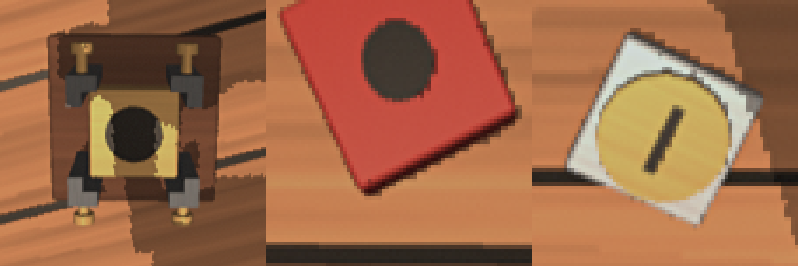

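The case sits square in the pocket (crop left). The spacer is at w7 (~241,17), clipped at the top of the image, and the cap disc is at w7 (~279,215). Shifting forward for a second view, then measuring by segmentation.

Call:
arm_command:
  increments:
    - {"slide": [0.08,-0.02,0],"spin": 0,"gripper": 1}
    - {"slide": [0.08,-0.02,0],"spin": 0,"gripper": 1}
    - {"slide": [0.08,-0.02,0],"spin": 0,"gripper": 1}
    - {"slide": [0.08,-0.02,0],"spin": 0,"gripper": 1}
    - {"slide": [0.08,-0.02,0],"spin": 0,"gripper": 1}

```text
t: 8.48
tool_pos: [0.5371, 0.2397, 0.2988]
tool_rot: [3.141, -0.003, -0.003]
contact_force: [0.7, 0.4, -0.6]
opening: 0.085
grip_force: 0.0
```

```bash
python3 - <<'E'
from h import *
snap('wrist','w8')
def seg(f,cond,p):
    h=cv2.cvtColor(cv2.imread(f'pics/{f}.png'),cv2.COLOR_BGR2HSV).astype(int);m=cond(h[...,0],h[...,1],h[...,2]).astype(np.uint8)
    u,v=proj(f,p);k,l,st,c=cv2.connectedComponentsWithStats(m);j=min((np.hypot(*(c[j]-(u,v))),j) for j in range(1,k) if 150<st[j,4]<6000)[1]
    return c[j],st[j,4],(l==j).astype(np.uint8)
sp=np.array([.614,.265,.014]);cp=np.array([.414,.229,.016])
dk=lambda H,S,V:V<70
a=seg('w7',dk,sp);b=seg('w8',dk,sp);print('circ',a[:2],b[:2]);print('spacer tri',tri(('w7',*a[0]),('w8',*b[0])),atz('w8',*b[0],.014),atz('w7',*a[0],.014))
red=lambda H,S,V:((H<5)|(H>174))&(S>150)&(V>165)
def rect(f,m,z):
    cs=max(cv2.findContours(m,cv2.RETR_EXTERNAL,cv2.CHAIN_APPROX_NONE)[0],key=len)[:,0]
    P=np.array([atz(f,u,v,z)[:2] for u,v in cs]);r=cv2.minAreaRect((P*1e3).astype(np.float32));return r
r=seg('w8',red,sp);print('spacer rect',r[:2],rect('w8',r[2],.014))
br=lambda H,S,V:(H>=17)&(H<30)&(S>110)&(V>100)
c=seg('w7',br,cp);d=seg('w8',br,cp);print('disc',c[:2],d[:2]);
for f,x in(('w7',c),('w8',d)):
    cs=max(cv2.findContours(x[2],cv2.RETR_EXTERNAL,cv2.CHAIN_APPROX_NONE)[0],key=len);print(cv2.fitEllipse(cs))
for f in('w7','w8'):
    wh=seg(f,lambda H,S,V:(S<60)&(V>110),cp);print('cap foot',wh[:2],rect(f,wh[2],.010))
print('disc tri',tri(('w7',*c[0]),('w8',*d[0])),atz('w7',*c[0],.016))
# cap corners from crop
P=np.array([atz('w7',241+(u-532)/3.5,176+v/3.5,.010) for u,v in[(630,33),(763,98),(698,225),(567,168)]]);e=np.roll(P,-1,0)-P
print(np.linalg.norm(e,axis=1),np.degrees(np.arctan2(e[:,1],e[:,0]))%90,P.mean(0))
go(.6137,.265,0)
E
```

```text
circ (array([241.21148036,  16.80362538]), np.int32(331)) (array([281.40113798,  70.06578947]), np.int32(2812))
spacer tri [ 0.64105828  0.25787111 -0.04415847] [0.64756436 0.24184263 0.014     ] [0.61273088 0.26664208 0.014     ]
spacer rect (array([256.96776018, 104.3178733 ]), np.int32(1768)) ((612.3551025390625, 266.73419189453125), (47.86852264404297, 48.21901321411133), 24.697053909301758)
disc (array([277.99121951, 214.64585366]), np.int32(1025)) (array([291.10643275, 280.06666667]), np.int32(855))
((277.998291015625, 214.7108154296875), (35.53376388549805, 37.03374099731445), 84.72518157958984)
((291.1080017089844, 280.1336364746094), (31.659587860107422, 34.69318389892578), 85.96372985839844)
cap foot (array([277.69329073, 209.42811502]), np.int32(626)) ((412.89434814453125, 231.22271728515625), (49.53856658935547, 49.478187561035156), 64.85285186767578)
cap foot (array([289.34013605, 269.92517007]), np.int32(441)) ((413.00567626953125, 231.33531188964844), (49.462406158447266, 49.48855209350586), 64.89395904541016)
disc tri [0.4131139  0.23122043 0.01542766] [0.41330308 0.23115837 0.016     ]
[0.04801673 0.04887561 0.04782676 0.05031092] [63.58859922 64.89753994 65.30261483 65.10097588] [0.41244897 0.23027619 0.01      ]
t 8.53 pos [0.5367 0.2399 0.2997] yaw -0.1 slide [ 0.0769 -0.0252 -0.0001] spin -0.1 tiltz [-7.e-04 -3.e-04 -1.e+00] F [0.4 0.5 0.9] open 0.0858 0.0
```

Call:
arm_command:
  increments:
    - {"slide": [0.0758,-0.0268,0.0],"spin": -24.8,"gripper": 1}
    - {"slide": [0.0758,-0.0268,0.0],"spin": -24.8,"gripper": 1}
    - {"slide": [0.0758,-0.0268,0.03],"spin": -24.8,"gripper": 1}
    - {"slide": [0.0758,-0.0268,0.07],"spin": -24.8,"gripper": 1}
    - {"slide": [0.0758,-0.0268,0.11],"spin": -24.8,"gripper": 1}
    - {"slide": [0.0758,-0.0268,0.15],"spin": -24.8,"gripper": 1}
    - {"slide": [0.0758,-0.0268,0.17],"spin": -24.8,"gripper": 1}
    - {"slide": [0.0758,-0.0268,0.17],"spin": -24.8,"gripper": 1}

```text
t: 9.2
tool_pos: [0.6084, 0.2659, 0.1238]
tool_rot: [3.068, 0.673, -0.017]
contact_force: [-0.9, -0.8, -0.7]
opening: 0.0857
grip_force: 0.0
```

```bash
python3 -c "
from h import *
go(.6125,.2667,24.7)"
```

```text
t 9.2 pos [0.6084 0.2659 0.1238] yaw 24.74 slide [ 0.004  0.001 -0.   ] spin 0.04 tiltz [-0.0104 -0.0033 -0.9999] F [-0.9 -0.8 -0.7] open 0.0857 0.0
```

Call:
arm_command:
  increments:
    - {"slide": [0,0,0.01],"spin": 0,"gripper": 1}
    - {"slide": [0,0,0.025],"spin": 0,"gripper": 1}
    - {"slide": [0,0,0.04],"spin": 0,"gripper": 1}
    - {"slide": [0,0,0.045],"spin": 0,"gripper": 1}
    - {"slide": [0,0,0.045],"spin": 0,"gripper": 1}

```text
t: 9.62
tool_pos: [0.6119, 0.2673, 0.0832]
tool_rot: [3.068, 0.673, -0.004]
contact_force: [-0.3, -0.8, -0.8]
opening: 0.0855
grip_force: 0.0
```

```bash
python3 -c "
from h import *
go(.6125,.2667,24.7)"
```

```text
t 9.62 pos [0.6119 0.2673 0.0832] yaw 24.76 slide [ 0.0003  0.0008 -0.    ] spin 0.06 tiltz [-2.6e-03 -8.0e-04 -1.0e+00] F [-0.3 -0.8 -0.8] open 0.0855 0.0
```

Call:
arm_command:
  increments:
    - {"slide": [0,0,0],"spin": 0,"gripper": 0.3}
    - {"slide": [0,0,0],"spin": 0,"gripper": -0.3}
    - {"slide": [0,0,0],"spin": 0,"gripper": -0.3}
    - {"slide": [0,0,0],"spin": 0,"gripper": -0.3}
    - {"slide": [0,0,0],"spin": 0,"gripper": -0.3}
    - {"slide": [0,0,0],"spin": 0,"gripper": -0.3}
  newtons: 30

```text
t: 10.12
tool_pos: [0.6137, 0.2679, 0.0862]
tool_rot: [-3.068, -0.674, -0.004]
contact_force: [0.2, -0.3, 3.9]
opening: 0.0299
grip_force: 2.1
```

```bash
python3 -c "
from h import *
go(.6125,.2667,24.7)"
```

```text
t 10.12 pos [0.6137 0.2679 0.0862] yaw 24.76 slide [-0.0015  0.0006 -0.    ] spin 0.06 tiltz [ 2.1e-03  7.0e-04 -1.0e+00] F [ 0.2 -0.3  3.9] open 0.0299 2.125310949559207
```

Call:
arm_command:
  increments:
    - {"slide": [0,0,-0.015],"spin": 0,"gripper": -0.3}
    - {"slide": [0,0,-0.045],"spin": 0,"gripper": -0.3}
    - {"slide": [0,0,-0.08],"spin": 0,"gripper": -0.3}
    - {"slide": [0,0,-0.115],"spin": 0,"gripper": -0.3}
    - {"slide": [0,0,-0.12],"spin": 0,"gripper": -0.3}
    - {"slide": [0,0,-0.12],"spin": 0,"gripper": -0.3}
    - {"slide": [0,0,-0.12],"spin": 0,"gripper": -0.3}

```text
t: 10.7
tool_pos: [0.6128, 0.2676, 0.2057]
tool_rot: [-3.069, -0.674, -0.002]
contact_force: [0.7, 0.0, -0.1]
opening: 0.0297
grip_force: 0.0
```

```bash
python3 - <<'E'
from h import *
go(.5237,-.0427,-15);snap('wrist','w9')
h=cv2.cvtColor(cv2.imread('pics/w9.png'),cv2.COLOR_BGR2HSV).astype(int)
m=(((h[...,0]<5)|(h[...,0]>174))&(h[...,1]>140)&(h[...,2]>60)).astype(np.uint8)
k,l,st,c=cv2.connectedComponentsWithStats(m)
for j in range(1,k):
    if st[j,4]>1500: print(c[j],st[j])
h2=(h[...,2]<70).astype(np.uint8);k,l,st,c=cv2.connectedComponentsWithStats(h2)
for j in range(1,k):
    if 200<st[j,4]<8000 and abs(c[j][0]-284)<20:
        print('circ',c[j],st[j]); g=lambda zl:None
        d=imaging.get_image('wrist');m_=np.array(d['mount']);cc=cam('w9')
        for zl in(.067,.069,.071):
            r=m_[:3,:3]@np.array([(c[j][0]-cc['cx'])/cc['f'],-(c[j][1]-cc['cy'])/cc['f'],-1]);print(zl,m_[:3,3]+r*(zl-m_[2,3])/r[2])
E
```

```text
t 10.7 pos [0.6128 0.2676 0.2057] yaw 24.76 slide [-2.109e-01  2.444e-01 -2.000e-04] spin 39.76 tiltz [ 1.e-03  3.e-04 -1.e+00] F [ 0.7  0.  -0.1] open 0.0297 0.0
[470.07705535  50.90918861] [ 417    0  107  108 9305]
[285.22349103 198.53800979] [ 255  170   61   59 3065]
circ [274.10543131 145.02316294] [   0   14  560  267 3756]
0.067 [ 0.05610967 -0.00464886  0.067     ]
0.069 [ 0.05593206 -0.00470573  0.069     ]
0.071 [ 0.05575444 -0.00476259  0.071     ]
circ [285.07506053 201.26634383] [274 190  23  23 413]
0.067 [ 3.19948755e-02 -8.88562571e-05  6.70000000e-02]
0.069 [ 3.14664941e-02 -7.93886401e-05  6.90000000e-02]
0.071 [ 3.09381128e-02 -6.99210230e-05  7.10000000e-02]
```

The grip slipped over the spacer's top because the tips reach only about 69 mm at that opening. I'll re-measure and go lower.

```bash
python3 - <<'E'
from h import *
h=cv2.cvtColor(cv2.imread('pics/w9.png'),cv2.COLOR_BGR2HSV).astype(int)
m=(((h[...,0]<5)|(h[...,0]>174))&(h[...,1]>150)&(h[...,2]>60)).astype(np.uint8)
k,l,st,c=cv2.connectedComponentsWithStats(m);j=[j for j in range(1,k) if abs(c[j][0]-285)<5 and st[j,4]>2000][0]
cs=max(cv2.findContours((l==j).astype(np.uint8),cv2.RETR_EXTERNAL,cv2.CHAIN_APPROX_NONE)[0],key=len)[:,0]
P=np.array([atz('w9',u,v,.014)[:2] for u,v in cs]);print(cv2.minAreaRect((P*1e3).astype(np.float32)))
print(atz('w9',285.08,201.27,.014));go(*atz('w9',285.08,201.27,.014)[:2],24.7)
E
```

```text
((613.5758056640625, 267.31549072265625), (49.5257453918457, 49.12748718261719), 24.713665008544922)
[0.61235989 0.26678052 0.014     ]
t 10.85 pos [0.6116 0.2672 0.2024] yaw 24.76 slide [ 0.0005  0.0007 -0.    ] spin 0.06 tiltz [-0.004  -0.0012 -1.    ] F [-1.2  0.4  0. ] open 0.0299 0.0
```

Call:
arm_command:
  increments:
    - {"slide": [0,0.0005,0],"spin": 0,"gripper": 1}
    - {"slide": [0,0.0005,0.02],"spin": 0,"gripper": 1}
    - {"slide": [0,0.0005,0.06],"spin": 0,"gripper": 1}
    - {"slide": [0,0.0005,0.09],"spin": 0,"gripper": 1}
    - {"slide": [0,0.0005,0.11],"spin": 0,"gripper": 1}
    - {"slide": [0,0.0005,0.125],"spin": 0,"gripper": 1}
    - {"slide": [0,0.0005,0.134],"spin": 0,"gripper": 1}
    - {"slide": [0,0.0005,0.134],"spin": 0,"gripper": 1}

```text
t: 11.52
tool_pos: [0.6117, 0.2666, 0.068]
tool_rot: [3.068, 0.673, -0.007]
contact_force: [-0.8, 0.4, -0.3]
opening: 0.0855
grip_force: 0.0
```

Call:
arm_command:
  increments:
    - {"slide": [0,0,0],"spin": 0,"gripper": 0.6}
    - {"slide": [0,0,0],"spin": 0,"gripper": 0.3}
    - {"slide": [0,0,0],"spin": 0,"gripper": 0.1}
    - {"slide": [0,0,0],"spin": 0,"gripper": 0.1}
    - {"slide": [0,0,0],"spin": 0,"gripper": 0.1}
    - {"slide": [0,0,0],"spin": 0,"gripper": 0.1}
    - {"slide": [0,0,0],"spin": 0,"gripper": 0.1}

```text
t: 12.1
tool_pos: [0.6145, 0.2676, 0.0734]
tool_rot: [-3.068, -0.673, -0.006]
contact_force: [-0.5, 0.3, 6.1]
opening: 0.049
grip_force: 33.0
```

Call:
arm_command:
  increments:
    - {"slide": [0,0,-0.015],"spin": 0,"gripper": 0.1}
    - {"slide": [0,0,-0.045],"spin": 0,"gripper": 0.1}
    - {"slide": [0,0,-0.08],"spin": 0,"gripper": 0.1}
    - {"slide": [0,0,-0.115],"spin": 0,"gripper": 0.1}
    - {"slide": [0,0,-0.135],"spin": 0,"gripper": 0.1}
    - {"slide": [0,0,-0.135],"spin": 0,"gripper": 0.1}
    - {"slide": [0,0,-0.135],"spin": 0,"gripper": 0.1}

```text
t: 12.68
tool_pos: [0.6137, 0.2674, 0.2086]
tool_rot: [-3.068, -0.674, -0.006]
contact_force: [-0.3, 0.2, -0.5]
opening: 0.0492
grip_force: 32.4
```

```bash
cat >> h.py <<'E'
def hand(f,u,v,zs):
    m=np.array(imaging.get_image('wrist')['mount']);c=cam(f)
    for z in zs:
        r=m[:3,:3]@np.array([(u-c['cx'])/c['f'],-(v-c['cy'])/c['f'],-1]);print('hand',z,np.round(m[:3,3]+r*(z-m[2,3])/r[2],4))
E
python3 - <<'E'
from h import *
go(.5237,-.0427,-15);snap('wrist','w10')
h=cv2.cvtColor(cv2.imread('pics/w10.png'),cv2.COLOR_BGR2HSV).astype(int)
m=(((h[...,0]<5)|(h[...,0]>174))&(h[...,1]>140)&(h[...,2]>50)).astype(np.uint8);m[:, :150]=0;m[:,420:]=0
k,l,st,c=cv2.connectedComponentsWithStats(m);j=1+st[1:,4].argmax();print('red',st[j],c[j])
n=(h[...,2]<70).astype(np.uint8);k,l2,s2,c2=cv2.connectedComponentsWithStats(n)
for q in range(1,k):
    if 300<s2[q,4]<6000 and abs(c2[q][0]-284)<20: print(c2[q],s2[q]);hand('w10',*c2[q],(.0575,.0595,.0615))
E
```

```text
t 12.68 pos [0.6137 0.2674 0.2086] yaw 24.76 slide [-0.2116  0.2439 -0.0007] spin 39.76 tiltz [ 0.0039  0.0012 -1.    ] F [-0.3  0.2 -0.5] open 0.0492 32.36773431301117
red [  225   220   117   110 10629] [283.7035469  272.32571267]
[274.35106967 146.82638508] [   0   16  560  267 3646]
hand 0.0575 [ 0.0563 -0.0043  0.0575]
hand 0.0595 [ 0.0561 -0.0043  0.0595]
hand 0.0615 [ 0.0559 -0.0044  0.0615]
[283.43684578 281.2491277 ] [ 261  261   45   41 1433]
hand 0.0575 [-0.0014 -0.0008  0.0575]
hand 0.0595 [-0.0025 -0.0008  0.0595]
hand 0.0615 [-0.0036 -0.0008  0.0615]
```

Call:
arm_command:
  increments:
    - {"slide": [-0.2097,0.2458,0],"spin": 39.8,"gripper": 0.1}
    - {"slide": [-0.2097,0.2458,0],"spin": 39.8,"gripper": 0.1}
    - {"slide": [-0.2097,0.2458,0],"spin": 39.8,"gripper": 0.1}
    - {"slide": [-0.2097,0.2458,0],"spin": 39.8,"gripper": 0.1}
    - {"slide": [-0.2097,0.2458,0],"spin": 39.8,"gripper": 0.1}
    - {"slide": [-0.2097,0.2458,0],"spin": 39.8,"gripper": 0.1}
    - {"slide": [-0.2097,0.2458,0],"spin": 39.8,"gripper": 0.1}
    - {"slide": [-0.2097,0.2458,0],"spin": 39.8,"gripper": 0.1}

```text
t: 13.5
tool_pos: [0.5233, -0.0461, 0.2036]
tool_rot: [3.114, -0.413, -0.006]
contact_force: [-0.2, -0.1, -0.9]
opening: 0.0492
grip_force: 32.4
```

Call:
arm_command:
  increments:
    - {"slide": [0,0,0.01],"spin": 0,"gripper": 0.1}
    - {"slide": [0,0,0.02],"spin": 0,"gripper": 0.1}
    - {"slide": [0,0,0.02],"spin": 0,"gripper": 0.1}
    - {"slide": [0,0,0.02],"spin": 0,"gripper": 0.1}
    - {"slide": [0,0,0.02],"spin": 0,"gripper": 0.1}

```text
t: 13.92
tool_pos: [0.5255, -0.0427, 0.1851]
tool_rot: [-3.115, 0.408, 0.003]
contact_force: [0.5, -1.4, -0.8]
opening: 0.0489
grip_force: 32.3
```

```bash
python3 -c "
from h import *
go(.5258,-.0436,-15)"
```

```text
t 13.92 pos [ 0.5255 -0.0427  0.1851] yaw -14.94 slide [ 0.0005  0.0008 -0.    ] spin 0.06 tiltz [-1.6e-03  5.0e-04 -1.0e+00] F [ 0.5 -1.4 -0.8] open 0.0489 32.34717071056366
```

Call:
arm_command:
  increments:
    - {"slide": [0.0005,0.0006,0.02],"spin": 0,"gripper": 0.1}
    - {"slide": [0.0005,0.0006,0.03],"spin": 0,"gripper": 0.1}
    - {"slide": [0.0005,0.0006,0.035],"spin": 0,"gripper": 0.1}
    - {"slide": [0.0005,0.0006,0.04],"spin": 0,"gripper": 0.1}
    - {"slide": [0.0005,0.0006,0.045],"spin": 0,"gripper": 0.1}
    - {"slide": [0.0005,0.0006,0.045],"spin": 0,"gripper": 0.1}

```text
t: 14.42
tool_pos: [0.5255, -0.0443, 0.1401]
tool_rot: [-3.114, 0.411, 0.002]
contact_force: [0.0, 0.0, -1.4]
opening: 0.0494
grip_force: 32.3
```

```bash
python3 -c "
from h import *
go(.5258,-.0436,-15)"
```

```text
t 14.42 pos [ 0.5255 -0.0443  0.1401] yaw -15.02 slide [ 0.0001 -0.0008 -0.    ] spin -0.02 tiltz [-1.4e-03  3.0e-04 -1.0e+00] F [ 0.   0.  -1.4] open 0.0494 32.34353005886078
```

Call:
arm_command:
  increments:
    - {"slide": [0,-0.0005,0.004],"spin": 0,"gripper": 0.1}
    - {"slide": [0,-0.0005,0.007],"spin": 0,"gripper": 0.1}
    - {"slide": [0,-0.0005,0.009],"spin": 0,"gripper": 0.1}
    - {"slide": [0,-0.0005,0.01],"spin": 0,"gripper": 0.1}
    - {"slide": [0,-0.0005,0.01],"spin": 0,"gripper": 0.1}

```text
t: 14.83
tool_pos: [0.5259, -0.0441, 0.1307]
tool_rot: [-3.114, 0.411, 0.001]
contact_force: [-0.3, -0.1, 0.1]
opening: 0.0493
grip_force: 32.3
```

Call:
arm_command:
  increments:
    - {"slide": [0,0,0],"spin": 0,"gripper": 0.5}
    - {"slide": [0,0,0],"spin": 0,"gripper": 0.5}
    - {"slide": [0,0,0],"spin": 0,"gripper": 0.5}
    - {"slide": [0,0,0],"spin": 0,"gripper": 0.5}
    - {"slide": [0,0,0],"spin": 0,"gripper": 0.5}

```text
t: 15.25
tool_pos: [0.5261, -0.0441, 0.1311]
tool_rot: [3.115, -0.411, 0.001]
contact_force: [-0.4, -0.0, -0.5]
opening: 0.0638
grip_force: 0.0
```

Call:
arm_command:
  increments:
    - {"slide": [0,0,-0.03],"spin": 0,"gripper": 0.5}
    - {"slide": [0,0,-0.07],"spin": 0,"gripper": 0.5}
    - {"slide": [0,0,-0.11],"spin": 0,"gripper": 1}
    - {"slide": [0,0,-0.15],"spin": 0,"gripper": 1}
    - {"slide": [0,0,-0.17],"spin": 0,"gripper": 1}
    - {"slide": [0,0,-0.17],"spin": 0,"gripper": 1}
    - {"slide": [0,0,-0.17],"spin": 0,"gripper": 1}

```text
t: 15.83
tool_pos: [0.5267, -0.0442, 0.3029]
tool_rot: [3.114, -0.411, 0.006]
contact_force: [-0.9, -0.6, 0.4]
opening: 0.0855
grip_force: 0.0
```

```bash
python3 - <<'E'
from h import *
snap('wrist','w11')
h=cv2.cvtColor(cv2.imread('pics/w11.png'),cv2.COLOR_BGR2HSV).astype(int)
u,v=proj('w11',np.array([.5237,-.0427,.07]));print(u,v)
m=(((h[...,0]<5)|(h[...,0]>174))&(h[...,1]>150)&(h[...,2]>50)).astype(np.uint8)
k,l,st,c=cv2.connectedComponentsWithStats(m)
for j in range(1,k):
    if st[j,4]>300 and np.hypot(c[j][0]-u,c[j][1]-v)<60:
        cs=max(cv2.findContours((l==j).astype(np.uint8),cv2.RETR_EXTERNAL,cv2.CHAIN_APPROX_NONE)[0],key=len)[:,0]
        P=np.array([atz('w11',a,b,.07)[:2] for a,b in cs]);print(st[j],cv2.minAreaRect((P*1e3).astype(np.float32)))
n=(h[...,2]<70).astype(np.uint8);k,l,st,c=cv2.connectedComponentsWithStats(n)
for j in range(1,k):
    if 100<st[j,4]<1500 and np.hypot(c[j][0]-u,c[j][1]-v)<30: print(st[j],atz('w11',*c[j],.07))
go(.413,.2312,-25.1)
E
```

```text
283.1526591223051 193.08903206812533
[ 258  167   53   52 2346] ((523.639404296875, -43.087486267089844), (49.629638671875, 49.795494079589844), 74.91966247558594)
[274 184  20  20 317] [ 0.52339025 -0.0429637   0.07      ]
[277 195  42  31 300] [ 0.49736607 -0.05255246  0.07      ]
t 15.88 pos [ 0.5258 -0.044   0.3006] yaw -15.04 slide [-0.1804 -0.2365  0.    ] spin 10.06 tiltz [-1.e-04  0.e+00 -1.e+00] F [ 0.3  0.6 -0.9] open 0.0852 0.0
```

The spacer is seated, measured at (0.5236, -0.0430) with 0° error relative to the nest. Now the cap.

Call:
arm_command:
  increments:
    - {"slide": [-0.1804,-0.2365,0],"spin": 10.1,"gripper": 1}
    - {"slide": [-0.1804,-0.2365,0],"spin": 10.1,"gripper": 1}
    - {"slide": [-0.1804,-0.2365,0],"spin": 10.1,"gripper": 1}
    - {"slide": [-0.1804,-0.2365,0],"spin": 10.1,"gripper": 1}
    - {"slide": [-0.1804,-0.2365,0],"spin": 10.1,"gripper": 1}
    - {"slide": [-0.1804,-0.2365,0],"spin": 10.1,"gripper": 1}
    - {"slide": [-0.1804,-0.2365,0],"spin": 10.1,"gripper": 1}
    - {"slide": [-0.1804,-0.2365,0],"spin": 10.1,"gripper": 1}

```text
t: 16.55
tool_pos: [0.4098, 0.2349, 0.2981]
tool_rot: [3.068, -0.674, -0.008]
contact_force: [0.4, -0.1, 0.9]
opening: 0.0856
grip_force: 0.0
```

Call:
arm_command:
  increments:
    - {"slide": [0,0,0.04],"spin": 0,"gripper": 1}
    - {"slide": [0,0,0.08],"spin": 0,"gripper": 1}
    - {"slide": [0,0,0.12],"spin": 0,"gripper": 1}
    - {"slide": [0,0,0.15],"spin": 0,"gripper": 1}
    - {"slide": [0,0,0.17],"spin": 0,"gripper": 1}
    - {"slide": [0,0,0.18],"spin": 0,"gripper": 1}
    - {"slide": [0,0,0.18],"spin": 0,"gripper": 1}
    - {"slide": [0,0,0.18],"spin": 0,"gripper": 1}

```text
t: 17.22
tool_pos: [0.4129, 0.2307, 0.1203]
tool_rot: [3.065, -0.684, -0.002]
contact_force: [0.9, -0.1, 0.8]
opening: 0.0853
grip_force: 0.0
```

```bash
python3 -c "
from h import *
go(.413,.2312,-25.1)"
```

```text
t 17.22 pos [0.4129 0.2307 0.1203] yaw -25.16 slide [-0.0001 -0.0004 -0.    ] spin -0.06 tiltz [-1.6e-03 -7.0e-04 -1.0e+00] F [ 0.9 -0.1  0.8] open 0.0853 0.0
```

Call:
arm_command:
  increments:
    - {"slide": [0,0,0.02],"spin": 0,"gripper": 1}
    - {"slide": [0,0,0.035],"spin": 0,"gripper": 1}
    - {"slide": [0,0,0.045],"spin": 0,"gripper": 1}
    - {"slide": [0,0,0.051],"spin": 0,"gripper": 1}
    - {"slide": [0,0,0.051],"spin": 0,"gripper": 1}
    - {"slide": [0,0,0.051],"spin": 0,"gripper": 0.6}
    - {"slide": [0,0,0.051],"spin": 0,"gripper": 0.3}
    - {"slide": [0,0,0.051],"spin": 0,"gripper": 0.1}

```text
t: 17.88
tool_pos: [0.4139, 0.2314, 0.071]
tool_rot: [-3.065, 0.683, -0.003]
contact_force: [-0.4, -2.6, 3.1]
opening: 0.0516
grip_force: 2.5
```

Call:
arm_command:
  increments:
    - {"slide": [0,0,0],"spin": 0,"gripper": 0.1}
    - {"slide": [0,0,0],"spin": 0,"gripper": 0.1}
    - {"slide": [0,0,0],"spin": 0,"gripper": 0.1}
    - {"slide": [0,0,0],"spin": 0,"gripper": 0.1}

```text
t: 18.22
tool_pos: [0.4141, 0.2314, 0.0712]
tool_rot: [-3.065, 0.683, -0.003]
contact_force: [-1.0, -0.9, 6.0]
opening: 0.0489
grip_force: 32.1
```

```bash
python3 -c "
from h import *
go(.413,.2312,-25.1)"
```

```text
t 18.22 pos [0.4141 0.2314 0.0712] yaw -25.14 slide [-0.0009  0.0007 -0.    ] spin -0.04 tiltz [ 1.9e-03  6.0e-04 -1.0e+00] F [-1.  -0.9  6. ] open 0.0489 32.07240700721741
```

Gripped. Lifting and checking the cap in the hand.

Call:
arm_command:
  increments:
    - {"slide": [0,0,-0.015],"spin": 0,"gripper": 0.1}
    - {"slide": [0,0,-0.045],"spin": 0,"gripper": 0.1}
    - {"slide": [0,0,-0.08],"spin": 0,"gripper": 0.1}
    - {"slide": [0,0,-0.115],"spin": 0,"gripper": 0.1}
    - {"slide": [0,0,-0.135],"spin": 0,"gripper": 0.1}
    - {"slide": [0,0,-0.135],"spin": 0,"gripper": 0.1}
    - {"slide": [0,0,-0.135],"spin": 0,"gripper": 0.1}

```text
t: 18.8
tool_pos: [0.4136, 0.2313, 0.206]
tool_rot: [-3.065, 0.683, -0.004]
contact_force: [-0.1, -0.7, -1.7]
opening: 0.049
grip_force: 31.6
```

```bash
python3 - <<'E'
from h import *
go(.5237,-.0427,-15);snap('wrist','w12')
i=cv2.imread('pics/w12.png');h=cv2.cvtColor(i,cv2.COLOR_BGR2HSV).astype(int)
m=((h[...,0]>=17)&(h[...,0]<30)&(h[...,1]>110)&(h[...,2]>60)).astype(np.uint8)
m=cv2.morphologyEx(m,cv2.MORPH_CLOSE,np.ones((5,5)))
k,l,st,c=cv2.connectedComponentsWithStats(m)
for j in range(1,k):
    if 2000<st[j,4]<20000:
        cs=max(cv2.findContours((l==j).astype(np.uint8),cv2.RETR_EXTERNAL,cv2.CHAIN_APPROX_NONE)[0],key=len)
        e=cv2.fitEllipse(cs);print(c[j],st[j],e)
        if abs(c[j][0]-284)<25: hand('w12',*e[0],(.0535,.0552,.057))
cv2.imwrite('pics/c12.png',cv2.resize(i[200:380,150:420],None,fx=2.5,fy=2.5))
E
```

```text
t 18.8 pos [0.4136 0.2313 0.206 ] yaw -25.14 slide [0.216  0.2013 0.    ] spin -10.14 tiltz [ 0.0026  0.001  -1.    ] F [-0.1 -0.7 -1.7] open 0.049 31.627469658851624
```

View pics/c12.png

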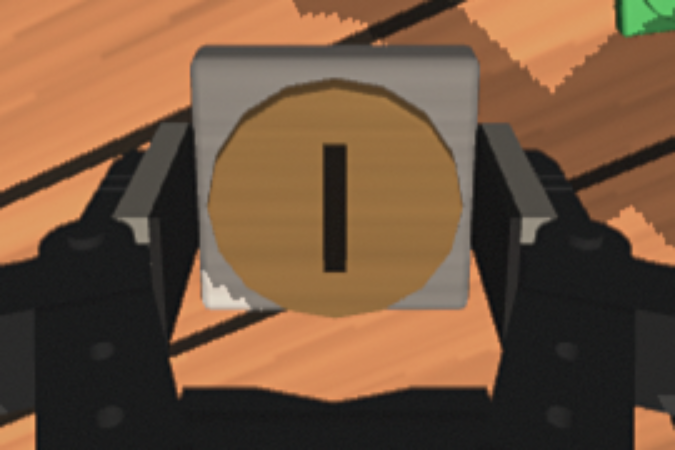

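The cap is held level with the disc up, slot centre at crop (335,208), about -1 mm along tool x. Carrying it to the nest.

Call:
arm_command:
  increments:
    - {"slide": [0.2171,0.2013,0],"spin": -10.1,"gripper": 0.1}
    - {"slide": [0.2171,0.2013,0],"spin": -10.1,"gripper": 0.1}
    - {"slide": [0.2171,0.2013,0],"spin": -10.1,"gripper": 0.1}
    - {"slide": [0.2171,0.2013,0],"spin": -10.1,"gripper": 0.1}
    - {"slide": [0.2171,0.2013,0],"spin": -10.1,"gripper": 0.1}
    - {"slide": [0.2171,0.2013,0],"spin": -10.1,"gripper": 0.1}
    - {"slide": [0.2171,0.2013,0],"spin": -10.1,"gripper": 0.1}
    - {"slide": [0.2171,0.2013,0],"spin": -10.1,"gripper": 0.1}

```text
t: 19.52
tool_pos: [0.5243, -0.0478, 0.2022]
tool_rot: [3.112, -0.418, -0.005]
contact_force: [0.3, 0.6, -1.1]
opening: 0.0491
grip_force: 31.7
```

Call:
arm_command:
  increments:
    - {"slide": [0,0,0.015],"spin": 0,"gripper": 0.1}
    - {"slide": [0,0,0.03],"spin": 0,"gripper": 0.1}
    - {"slide": [0,0,0.04],"spin": 0,"gripper": 0.1}
    - {"slide": [0,0,0.04],"spin": 0,"gripper": 0.1}
    - {"slide": [0,0,0.04],"spin": 0,"gripper": 0.1}

```text
t: 19.93
tool_pos: [0.5229, -0.0427, 0.1628]
tool_rot: [-3.114, 0.41, 0.007]
contact_force: [0.8, -0.4, -1.4]
opening: 0.0489
grip_force: 31.7
```

```bash
python3 -c "
from h import *
hand('w12',284,283.2,(.0552,))
go(.5246,-.0432,-15)"
```

```text
hand 0.0552 [-0.0015 -0.0001  0.0552]
t 19.98 pos [ 0.5237 -0.0428  0.1642] yaw -15.0 slide [ 0.0009  0.0001 -0.    ] spin -0.0 tiltz [-1.6e-03  4.0e-04 -1.0e+00] F [-0.4  0.4 -0.6] open 0.049 31.708261370658875
```

Call:
arm_command:
  increments:
    - {"slide": [0.001,0.0003,0.005],"spin": 0,"gripper": 0.1}
    - {"slide": [0.001,0.0003,0.01],"spin": 0,"gripper": 0.1}
    - {"slide": [0.001,0.0003,0.014],"spin": 0,"gripper": 0.1}
    - {"slide": [0.001,0.0003,0.017],"spin": 0,"gripper": 0.1}
    - {"slide": [0.001,0.0003,0.02],"spin": 0,"gripper": 0.1}
    - {"slide": [0.001,0.0003,0.022],"spin": 0,"gripper": 0.1}
    - {"slide": [0.001,0.0003,0.023],"spin": 0,"gripper": 0.1}
    - {"slide": [0.001,0.0003,0.023],"spin": 0,"gripper": 0.1}

```text
t: 20.65
tool_pos: [0.5249, -0.0439, 0.1416]
tool_rot: [-3.114, 0.411, 0.001]
contact_force: [-0.3, 0.4, -0.6]
opening: 0.0488
grip_force: 31.7
```

```bash
python3 -c "
from h import *
go(.5246,-.0432,-15)"
```

```text
t 20.65 pos [ 0.5249 -0.0439  0.1416] yaw -15.04 slide [-0.0005 -0.0006  0.    ] spin -0.04 tiltz [-5.e-04  1.e-04 -1.e+00] F [-0.3  0.4 -0.6] open 0.0488 31.726214289665222
```

Seated height reached. Releasing, rising clear, then checking the seating.

Call:
arm_command:
  increments:
    - {"slide": [0,-0.0005,0.0005],"spin": 0,"gripper": 0.5}
    - {"slide": [0,-0.0005,0.0005],"spin": 0,"gripper": 0.5}
    - {"slide": [0,-0.0005,0.0005],"spin": 0,"gripper": 0.5}
    - {"slide": [0,-0.0005,0.0005],"spin": 0,"gripper": 0.5}
    - {"slide": [0,-0.0005,0.0005],"spin": 0,"gripper": 0.5}

```text
t: 21.07
tool_pos: [0.5254, -0.0434, 0.1417]
tool_rot: [3.115, -0.411, 0.001]
contact_force: [0.0, -0.2, 0.4]
opening: 0.0636
grip_force: 0.0
```

Call:
arm_command:
  increments:
    - {"slide": [0,0,-0.03],"spin": 0,"gripper": 0.5}
    - {"slide": [0,0,-0.07],"spin": 0,"gripper": 0.5}
    - {"slide": [0,0,-0.11],"spin": 0,"gripper": 0}
    - {"slide": [0,0,-0.13],"spin": 0,"gripper": -1}
    - {"slide": [0,0,-0.13],"spin": 0,"gripper": -1}
    - {"slide": [0,0,-0.13],"spin": 0,"gripper": -1}
    - {"slide": [0,0,-0.13],"spin": 0,"gripper": -1}
    - {"slide": [0,0,-0.13],"spin": 0,"gripper": -1}

```text
t: 21.73
tool_pos: [0.5243, -0.0432, 0.2691]
tool_rot: [-3.114, 0.411, 0.006]
contact_force: [-0.2, -0.6, -0.4]
opening: -0.0
grip_force: 0.0
```

```bash
python3 - <<'E'
from h import *
snap('wrist','w13');go(.5237,-.0427,-15)
i=cv2.imread('pics/w13.png');h=cv2.cvtColor(i,cv2.COLOR_BGR2HSV).astype(int);u,v=proj('w13',np.array([.5237,-.0427,.086]));print(u,v)
m=((h[...,0]>=17)&(h[...,0]<30)&(h[...,1]>110)&(h[...,2]>60)).astype(np.uint8);m=cv2.morphologyEx(m,cv2.MORPH_CLOSE,np.ones((5,5)))
k,l,st,c=cv2.connectedComponentsWithStats(m)
for j in range(1,k):
    if st[j,4]>800 and np.hypot(c[j][0]-u,c[j][1]-v)<40:
        cs=max(cv2.findContours((l==j).astype(np.uint8),cv2.RETR_EXTERNAL,cv2.CHAIN_APPROX_NONE)[0],key=len)
        e=cv2.fitEllipse(cs);print(st[j],e,atz('w13',*e[0],.086))
x,y=int(u)-75,max(int(v)-75,0);cv2.imwrite('pics/c13.png',cv2.resize(i[y:y+150,x:x+150],(600,600)))
E
```

```text
t 21.78 pos [ 0.5243 -0.0432  0.269 ] yaw -15.04 slide [-0.0007 -0.0003  0.    ] spin -0.04 tiltz [-3.9e-03  9.0e-04 -1.0e+00] F [ 0.5 -0.9 -0.6] open -0.0002 0.0
283.4423870863291 202.3821310056891
```

View pics/c13.png

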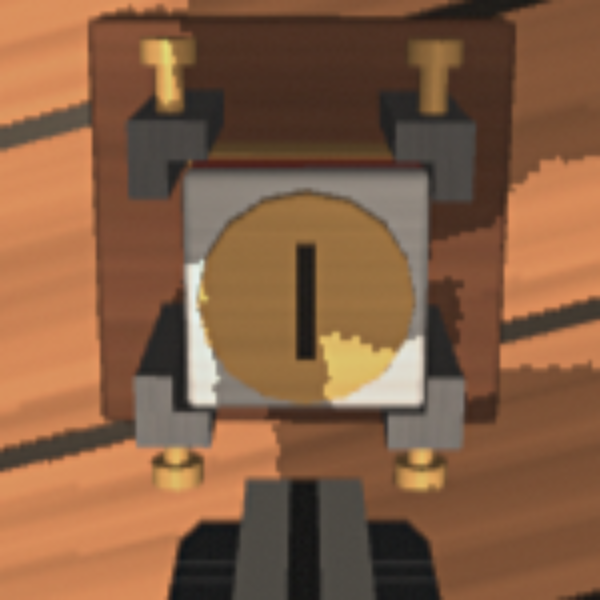

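The crop shows the cap seated square between the posts, with the disc centre at crop (306,298) and the fingers shut. Lowering to just above the disc, then pressing in steps.

Call:
arm_command:
  increments:
    - {"slide": [-0.0008,0,0.035],"spin": 0,"gripper": -1}
    - {"slide": [-0.0008,0,0.07],"spin": 0,"gripper": -1}
    - {"slide": [-0.0008,0,0.09],"spin": 0,"gripper": -1}
    - {"slide": [-0.0008,0,0.1],"spin": 0,"gripper": -1}
    - {"slide": [-0.0008,0,0.106],"spin": 0,"gripper": -1}
    - {"slide": [-0.0008,0,0.106],"spin": 0,"gripper": -1}
    - {"slide": [-0.0008,0,0.106],"spin": 0,"gripper": -1}

```text
t: 22.37
tool_pos: [0.525, -0.0433, 0.1662]
tool_rot: [3.114, -0.411, 0.002]
contact_force: [0.4, -0.1, 0.1]
opening: -0.0003
grip_force: 0.0
```

Call:
arm_command:
  increments:
    - {"slide": [0,0,0.001],"spin": 0,"gripper": -1}
    - {"slide": [0,0,0.002],"spin": 0,"gripper": -1}
    - {"slide": [0,0,0.003],"spin": 0,"gripper": -1}
    - {"slide": [0,0,0.004],"spin": 0,"gripper": -1}
    - {"slide": [0,0,0.005],"spin": 0,"gripper": -1}
    - {"slide": [0,0,0.006],"spin": 0,"gripper": -1}
    - {"slide": [0,0,0.007],"spin": 0,"gripper": -1}
    - {"slide": [0,0,0.007],"spin": 0,"gripper": -1}

```text
t: 23.03
tool_pos: [0.5245, -0.0432, 0.1584]
tool_rot: [-3.115, 0.411, -0.0]
contact_force: [-1.1, 0.8, 1.1]
opening: -0.0002
grip_force: 0.8
```

```bash
python3 -c "
from h import *
go(.5237,-.0427,-15)"
```

```text
t 23.03 pos [ 0.5245 -0.0432  0.1584] yaw -15.04 slide [-0.0009 -0.0003 -0.    ] spin -0.04 tiltz [ 0.  0. -1.] F [-1.1  0.8  1.1] open -0.0002 0.7796478644013405
```

Call:
arm_command:
  increments:
    - {"slide": [-0.0005,0,0.001],"spin": 0,"gripper": -1}
    - {"slide": [-0.0005,0,0.0025],"spin": 0,"gripper": -1}
    - {"slide": [-0.0005,0,0.004],"spin": 0,"gripper": -1}
    - {"slide": [-0.0005,0,0.0055],"spin": 0,"gripper": -1}
    - {"slide": [-0.0005,0,0.007],"spin": 0,"gripper": -1}
    - {"slide": [-0.0005,0,0.0085],"spin": 0,"gripper": -1}
    - {"slide": [-0.0005,0,0.0095],"spin": 0,"gripper": -1}
    - {"slide": [-0.0005,0,0.0095],"spin": 0,"gripper": -1}

```text
t: 23.7
tool_pos: [0.5245, -0.0432, 0.1501]
tool_rot: [3.114, -0.411, 0.002]
contact_force: [-2.8, -0.3, 10.5]
opening: 0.0
grip_force: 4.5
```

Call:
arm_command:
  increments:
    - {"slide": [0,0,0],"spin": 0,"gripper": -1}
    - {"slide": [0,0,0],"spin": 0,"gripper": -1}
    - {"slide": [0,0,0],"spin": 0,"gripper": -1}
    - {"slide": [0,0,0],"spin": 0,"gripper": -1}

```text
t: 24.03
tool_pos: [0.5245, -0.0432, 0.1503]
tool_rot: [3.114, -0.411, 0.002]
contact_force: [-2.8, 0.2, 9.0]
opening: -0.0001
grip_force: 4.4
```

Call:
arm_command:
  increments:
    - {"slide": [0,0,0.0005],"spin": 0,"gripper": -1}
    - {"slide": [0,0,0.001],"spin": 0,"gripper": -1}
    - {"slide": [0,0,0.001],"spin": 0,"gripper": -1}
    - {"slide": [0,0,0.001],"spin": 0,"gripper": -1}
    - {"slide": [0,0,0.001],"spin": 0,"gripper": -1}
    - {"slide": [0,0,0.001],"spin": 0,"gripper": -1}
    - {"slide": [0,0,0.001],"spin": 0,"gripper": -1}
    - {"slide": [0,0,0.001],"spin": 0,"gripper": -1}

```text
t: 24.7
tool_pos: [0.5246, -0.0432, 0.1495]
tool_rot: [3.114, -0.411, 0.002]
contact_force: [-3.4, 0.3, 9.0]
opening: 0.0001
grip_force: 4.8
```

```bash
python3 - <<'E'
from h import *
for _ in range(6):
    imaging.get_image('wrist');s=status.get_obs();print(np.round(s['tool_pos'],4),np.round(s['contact_force'],1))
snap('wrist','w14');h=cv2.cvtColor(cv2.imread('pics/w14.png'),cv2.COLOR_BGR2HSV).astype(int)
m=((h[...,1]<60)&(h[...,2]>125)).astype(np.uint8)
for z in(.076,.086): print(proj('w14',np.array([.5237,-.0427,z])))
E
```

```text
[ 0.5246 -0.0432  0.1495] [-3.2  0.2  9.4]
[ 0.5246 -0.0432  0.1494] [-3.   0.4  9.6]
[ 0.5246 -0.0432  0.1495] [-2.7  0.6  8.9]
[ 0.5246 -0.0432  0.1495] [-2.7 -0.5  8.9]
[ 0.5246 -0.0432  0.1495] [-2.   0.4 10.8]
[ 0.5246 -0.0432  0.1495] [-3.1  1.2  9.7]
(np.float64(283.5873117819212), np.float64(263.56774432336783))
(np.float64(283.5948194298618), np.float64(273.26755825091766))
```

The push is steady at about 9.5 N with the disc level (TCP 0.1495, so the plate is about 9.5 mm down). Handing in.

```bash
python3 -c "
from h import *
print(order.finish_job())"
```

```text
the job is handed in; nothing more can be done
None
```

The case, spacer and cap are stacked square in the nest; I handed the job in with the cap still held down at a steady push of about 9.5 N and the disc within about 1 mm of the post tops, going by the arm's height reading.

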